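# Load four lug casings into the nests cut for their lengths

### The job

Load the white nests for rod fitting: pick the four steel lug casings out of the hardware on the counter and lay each one face up in the nest cut to its length, either way round and down flat on the pocket floor. Set them in gently rather than dropping them, and leave the bracket clamp and the brass tension rod where they lie.

Things in the scene. Friction and masses are not known exactly. Their poses are not given: they have to be found in the camera images.
- casing_46: loose brushed steel lug casing, the shortest of four alike but for length: 46 mm long (x), 26 mm wide (y), 28 mm high (z), about 64 g. Square-sided body 24 mm long in the middle (grip across its width) with a round barrel, 19 mm thick (22 mm at its end collar) and bored, at each end; both ends alike. It lies on its flat back. Origin: centre of the underside; x along its length, z up.
- casing_64: loose brushed steel lug casing, the second shortest of four alike but for length: 64 mm long (x), 26 mm wide (y), 28 mm high (z), about 90 g. Square-sided body 33 mm long in the middle (grip across its width) with a round barrel, 19 mm thick (22 mm at its end collar) and bored, at each end; both ends alike. It lies on its flat back. Origin: centre of the underside; x along its length, z up.
- casing_82: loose brushed steel lug casing, the second longest of four alike but for length: 82 mm long (x), 26 mm wide (y), 28 mm high (z), about 115 g. Square-sided body 43 mm long in the middle (grip across its width) with a round barrel, 19 mm thick (22 mm at its end collar) and bored, at each end; both ends alike. It lies on its flat back. Origin: centre of the underside; x along its length, z up.
- casing_100: loose brushed steel lug casing, the longest of four alike but for length: 100 mm long (x), 26 mm wide (y), 28 mm high (z), about 140 g. Square-sided body 52 mm long in the middle (grip across its width) with a round barrel, 19 mm thick (22 mm at its end collar) and bored, at each end; both ends alike. It lies on its flat back. Origin: centre of the underside; x along its length, z up.
- nest_46: white nylon nest fixed on the counter, cut for the 46 mm casing: 78 mm long (x), 58 wide (y), 18 high, one felt-lined open-topped pocket. Pocket floor flat, 56 x 36 mm, 8 mm above the counter; walls rise 10 mm above it, leaning outwards 25 degrees (mouth 65 x 45 mm), a 12 mm slot in each end wall. Origin: centre of the underside, on the counter; x along the pocket, z up.
- nest_64: white nylon nest fixed on the counter, cut for the 64 mm casing: 96 mm long (x), 58 wide (y), 18 high, one felt-lined open-topped pocket. Pocket floor flat, 74 x 36 mm, 8 mm above the counter; walls rise 10 mm above it, leaning outwards 25 degrees (mouth 83 x 45 mm), a 12 mm slot in each end wall. Origin: centre of the underside, on the counter; x along the pocket, z up.
- nest_82: white nylon nest fixed on the counter, cut for the 82 mm casing: 114 mm long (x), 58 wide (y), 18 high, one felt-lined open-topped pocket. Pocket floor flat, 92 x 36 mm, 8 mm above the counter; walls rise 10 mm above it, leaning outwards 25 degrees (mouth 101 x 45 mm), a 12 mm slot in each end wall. Origin: centre of the underside, on the counter; x along the pocket, z up.
- nest_100: white nylon nest fixed on the counter, cut for the 100 mm casing: 132 mm long (x), 58 wide (y), 18 high, one felt-lined open-topped pocket. Pocket floor flat, 110 x 36 mm, 8 mm above the counter; walls rise 10 mm above it, leaning outwards 25 degrees (mouth 119 x 45 mm), a 12 mm slot in each end wall. Origin: centre of the underside, on the counter; x along the pocket, z up.
- bracket_clamp: loose chrome bracket clamp, a bystander: a 34 x 24 mm foot plate with upright slotted jaws and a wing screw, 29 mm high over all, 90 g. Origin: centre of the underside.
- tension_rod: loose brass tension rod, a bystander: 90 mm long (x), 7 mm thick, square head at -x, lying on the counter, 25 g. Origin: on the underside, at mid-length.

How it is judged (in metres and radians):
At the end, for the whole second after the job is handed in: Each casing rests in the nest of its own length: centres within 12 mm seen from above, long axes within 0.3 rad (either way round), underside within 2.5 mm of the pocket floor, face up and level within 0.1 rad; clamp and tension rod within 30 mm of where they lay (horizontal distance between casing_46 and nest_46 below 0.012 m and z of casing_46 in the frame of nest_46 between 0.005 and 0.0105 m and angle between each of casing_46, casing_64, casing_82, casing_100's own z axis and vertical below 0.1 rad and angle between the x axis of casing_46 and the x axis of nest_46, either way round below 0.3 rad and linear speed of each of casing_46, casing_64, casing_82, casing_100 below 0.02 m/s and angular speed of each of casing_46, casing_64, casing_82, casing_100 below 0.2 rad/s and horizontal distance between casing_64 and nest_64 below 0.012 m and z of casing_64 in the frame of nest_64 between 0.005 and 0.0105 m and angle between the x axis of casing_64 and the x axis of nest_64, either way round below 0.3 rad and horizontal distance between casing_82 and nest_82 below 0.012 m and z of casing_82 in the frame of nest_82 between 0.005 and 0.0105 m and angle between the x axis of casing_82 and the x axis of nest_82, either way round below 0.3 rad and horizontal distance between casing_100 and nest_100 below 0.012 m and z of casing_100 in the frame of nest_100 between 0.005 and 0.0105 m and angle between the x axis of casing_100 and the x axis of nest_100, either way round below 0.3 rad and distance of each of bracket_clamp, tension_rod from where it was at the start of the episode below 0.03 m); the robot touches nothing.
It fails at once if a casing is dropped or thrown: out of the fingers and moving faster than 0.6 m/s (a fall of about 18 mm) ((contact force between the fingers and casing_46 below 0.5 N and linear speed of casing_46 above 0.6 m/s) or (contact force between the fingers and casing_64 below 0.5 N and linear speed of casing_64 above 0.6 m/s) or (contact force between the fingers and casing_82 below 0.5 N and linear speed of casing_82 above 0.6 m/s) or (contact force between the fingers and casing_100 below 0.5 N and linear speed of casing_100 above 0.6 m/s)).
It fails at once if the bracket clamp is moved more than 30 mm from where it lay (distance of bracket_clamp from where it was at the start of the episode above 0.03 m).
It fails at once if the brass tension rod is moved more than 30 mm from where it lay (distance of tension_rod from where it was at the start of the episode above 0.03 m).
It also fails if it takes over 93 s, if anything falls off the work surface, if the arm or the gripper's body presses on something with over 40 N, if the wrist force passes 120 N, or if a joint passes its speed limit or range.

### The arm

A 6-joint arm with a two-finger parallel gripper is mounted at the origin on the work surface. World frame = base frame: x ahead of the robot, y to its left, z up, the work surface at z = 0. Lengths are in m, angles in degrees, forces in N, time in s.
With the tool pointing down it reaches from about 0.4 to 0.825 m from the base axis. Payload 7 kg.
Tool frame: the origin (TCP) lies midway between the tips of the shut fingers; the grasp point (between the pads) lies 19 mm behind it; z points along the fingers, y is the line along which they close (so a half turn about z gives the same grasp; the last joint's range is limited). The gripper opens to 88 mm and grips with 3 to 60 N. Pads are 19 mm wide; open, the fingers measure 130 mm over their backs; the gripper's body (78 mm by 193 mm) begins 47 mm behind the grasp point.
Start: joints at [90.648, 20.546, 0.682, 0, -70.136, -16.507], TCP at [0.184, 0.649, 0.227] pointing down, gripper open.
Joint ranges: [-176.03, 176.03], [-82.01, 121.73], [-58.28, 71.71], [-173.87, 95.51], [-174.79, -0.11], [-173.66, 173.66]. Speed limits (degrees/s): [136.94, 136.94, 172.46, 180, 180, 180].

### API

Orientations are given as [roll, pitch, yaw] about the fixed x, y, z axes, in that order (R = Rz(yaw) Ry(pitch) Rx(roll)).
In Python, from plant import r gives the robot as it stands.
- The arm moves only by the tool carry_out, never from a script. Its argument "deltas" is a list of rows, each a list of 3 entries, a list of its own where there are three numbers: the opening, from 0 (shut) to 1 (fully open), then the shift along the tool's x, y, z in mm, then the turn, a rotation vector about the tool's x, y, z in rad. In form: [[gripper, [tx, ty, tz], [rx, ry, rz]], ...]. A call has 1 to 12 rows; each row is the pose to reach, as a shift and turn from the pose commanded when the call began, along the tool's axes at that moment; what a row does not reach only later rows make up. A row lasts 1/10 s, in which the tool goes at most 50 mm and 8.59 degrees, less where a joint would pass 70% of its speed; a pose out of reach is approached as far as the arm can. A call with a gripper value outside its range is refused whole. The fingers move at their own pace and stop on an object; "squeeze" is the grip in N (left out, the last holds). Time passes only in rows, so rows that repeat a pose let the fingers close. It gives the time, the measured TCP pose, the force, the opening and the grip force at its end, in the units of the state.
- r.get_state(): the state, without advancing time (a new reading comes with each control period).
- r.capture(name): name is "side" or "top"; returns (picture, depth): 480x640x3 uint8, red, green, blue; 480x640 float32, m along the optical axis (not along the pixel's ray), 0 where there is no reading.
- r.get_calibration(name): a dict with "fov_y" (degrees; the focal length in pixels is half the picture's height over the tangent of half this angle, whatever the lens; pixels are square), "cx", "cy" (the principal point, pixels), "distortion" ([k1, k2, p1, p2, k3] as OpenCV has them; the pictures are not rectified), "view" (4x4, takes a point from world to camera coordinates). Camera axes: x right, y down, z forward; pixel columns grow to the right and rows downward; lengths in m; the calibration is good to about 2 mm. A picture is of the moment at which its call begins. get_calibration takes no time and is no camera call.
- r.close_job(): hands the job in; it is judged then, once.
The state is a dict: "time_s": time; "joints": joint angles; "qd": joint speeds; "joint_torque": joint torques, N m; "tcp_pos": TCP position; "eef_rot": TCP orientation; "contact_force": force on the tool from outside, world axes, zero at the start; "moment": the same for the moment, N m; "gripper_width": finger opening in m; "gripper_force": force on a finger pad.
Only numpy, scipy, OpenCV 4.12 (cv2) and the standard library are available. Lean on these libraries where they do the work, as an engineer would, in place of code of your own. Each camera call takes 0.05 s, during which the arm holds its last target. There are 200 camera calls.

## Working session

There is one attempt and no reset: what is moved stays moved. The work goes in short steps, Python scripts to look and compute and a tool call to move; the robot and the scene stay as the last step left them, time stands still between calls to the robot, and variables do not carry over. Pictures are saved under pics/ and viewed, at most 14 in all, crops included, and the job is handed in when it is done.

Besides the shell and the picture viewer there is one more tool, called by a JSON object that holds its "api" and its "payload", one argument or row to a line. carry_out: Moves the arm, as the interface text tells. Its arguments: {"type":"object","properties":{"deltas":{"type":"array"},"squeeze":{"type":"number"}},"required":["deltas"]}

```bash
mkdir -p pics; ls; python3 - <<'E'
from plant import r
import cv2,numpy as np
print(r.get_state())
for n in("top","side"):
    p,d=r.capture(n);cv2.imwrite(f"pics/{n}0.png",p[:,:,::-1]);np.savez(f"{n}0.npz",p=p,d=d);print(r.get_calibration(n))
E
```

```text
pics
{'time_s': 0.0, 'joints': array([ 9.06466669e+01,  2.05900678e+01,  6.33944518e-01, -2.03525476e-02,
       -7.01377504e+01, -1.65085631e+01]), 'qd': array([-0.04712871, -0.05281582,  0.07430308, -0.06001064,  0.05543694,
        0.01922597]), 'joint_torque': array([-4.73323835e-04, -5.82711017e+01,  2.93048537e+01,  6.99741796e+00,
        7.01118741e-03, -1.57665850e-04]), 'tcp_pos': array([0.18436279, 0.64881256, 0.22563871]), 'eef_rot': array([ 1.79904559e+02, -8.33349831e-03, -1.58688200e+01]), 'contact_force': array([ 1.04011879, -0.39276073, -0.00352097]), 'moment': array([-0.01268614,  0.03480489, -0.01069537]), 'gripper_force': 0.0, 'gripper_width': 0.08757542561816609}
{'fov_y': 45.318331331775056, 'cx': 313.0999324250506, 'cy': 241.93119993698434, 'distortion': array([-0.11507833,  0.        ,  0.        ,  0.        ,  0.        ]), 'view': array([[ 0.02827698, -0.99921948,  0.02758339, -0.02329454],
       [-0.99681636, -0.03024546, -0.0737723 ,  0.56548942],
       [ 0.07454899, -0.02540952, -0.99689358,  0.88394747],
       [ 0.        ,  0.        ,  0.        ,  1.        ]])}
{'fov_y': 56.65521498669952, 'cx': 319.2762591832866, 'cy': 236.83307977801593, 'distortion': array([0.03855451, 0.        , 0.        , 0.        , 0.        ]), 'view': array([[ 0.88466433, -0.46579784, -0.02003466, -0.50460996],
       [-0.33821708, -0.61159382, -0.71523577,  0.23300028],
       [ 0.3209022 ,  0.63951964, -0.69859603,  0.64317087],
       [ 0.        ,  0.        ,  0.        ,  1.        ]])}
```

View pics/top0.png

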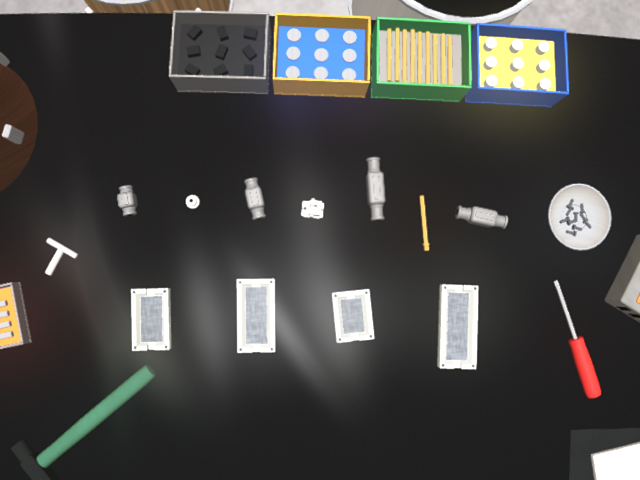

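View pics/side0.png

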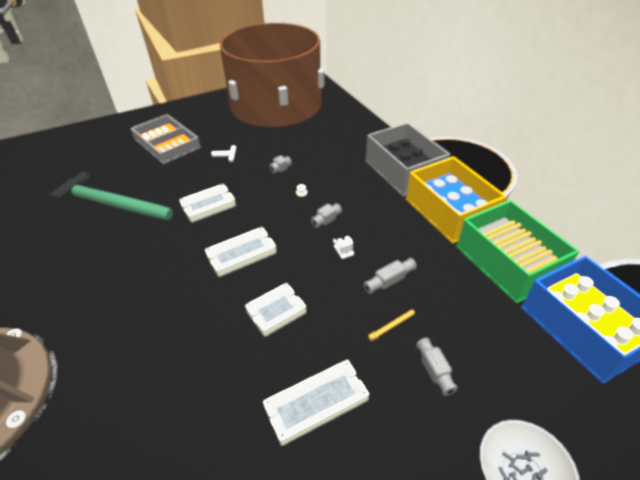

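```bash
cat > m.py <<'E'
import cv2,numpy as np
from plant import r
def cam(n):
    c=r.get_calibration(n);f=240/np.tan(np.radians(c["fov_y"]/2))
    return np.array([[f,0,c["cx"]],[0,f,c["cy"]],[0,0,1]]),c["distortion"],c["view"]
def cloud(n,d):
    K,D,V=cam(n);v,u=np.mgrid[:480,:640].astype(np.float32)
    q=cv2.undistortPoints(np.stack([u.ravel(),v.ravel()],1)[:,None],K,D)[:,0]
    P=np.c_[q,np.ones(len(q))]*d.reshape(-1,1)
    return ((P-V[:3,3])@V[:3,:3]).reshape(480,640,3)
def plane(n,uv,z):
    K,D,V=cam(n);q=cv2.undistortPoints(np.float32(uv).reshape(-1,1,2),K,D)[:,0]
    R=V[:3,:3];c=-R.T@V[:3,3];w=np.c_[q,np.ones(len(q))]@R
    return (c+w*((z-c[2])/w[:,2])[:,None])[:,:2]
def rect(xy):
    (c,s,a)=cv2.minAreaRect(np.float32(xy)*1000)
    if s[0]<s[1]: s=s[::-1];a+=90
    return np.round(c,1),np.round(s,1),round((a+90)%180-90,1)
def objs(n,p,d,h):
    """bright or high components -> (pixel, rect on plane h(z), rect of cloud, z95)"""
    X=cloud(n,d)
    m=(p.max(2)>75)&(d>0)&(X[...,0]>.25)&(X[...,0]<.72)&(abs(X[...,1])<.45)&(X[...,2]>.004)
    k,l,s,c=cv2.connectedComponentsWithStats(m.astype(np.uint8))
    for i in range(1,k):
        if not 100<s[i,4]<6000: continue
        w=l==i;v,u=np.nonzero(w);z=np.percentile(X[w][:,2],[50,95])
        hz=X[w][:,2]
        print(n,c[i].round(),s[i,4],"plane",*rect(plane(n,np.c_[u,v],h)),"cloud",*rect(X[w][:,:2]),"mean",(X[w][:,:2].mean(0)*1e3).round(1),"z",z.round(4))
E
python3 - <<'E'
from m import *
for n,h in (("top",.014),("side",.014)):
    a=np.load(n+"0.npz");X=cloud(n,a["d"]);w=X[...,2][(X[...,0]>.3)&(X[...,0]<.6)&(abs(X[...,1])<.35)];print(n,"floor",np.percentile(w,[5,50,80]))
    objs(n,a["p"],a["d"],h)
E
```

```text
top floor [-0.00205186  0.00088452  0.00310338]
top [375. 188.] 882 plane [ 656.6 -104.4] [101.   27.4] 2.8 cloud [ 655.4 -103.6] [99.1 29.1] 0.7 mean [ 654.5 -102.6] z [0.0258 0.0306]
top [254. 198.] 583 plane [633.6  88.6] [65.2 26.4] 14.6 cloud [633.4  88.3] [63.7 26. ] 14.5 mean [632.3  87.7] z [0.0252 0.0305]
top [126. 200.] 450 plane [624.8 294.6] [48.1 29.8] 10.9 cloud [623.8 292.8] [46.9 27.2] 13.7 mean [623.6 291. ] z [0.0242 0.0302]
top [567. 216.] 1645 plane [ 622.5 -425.8] [109.   64.5] 0.2 cloud [ 620.6 -417.9] [107.5  64.1] -0.0 mean [ 622.7 -424.3] z [0.0151 0.029 ]
top [192. 201.] 112 plane [625.3 188.1] [19.4 17.7] -88.3 cloud [625.9 188.8] [18.1 17.9] -21.8 mean [625.6 188.9] z [0.0153 0.0187]
top [424. 223.] 236 plane [ 603.3 -184.5] [86.1 11.5] 4.4 cloud [ 604.1 -184.3] [87.4 11.5] 7.4 mean [ 602.6 -185.2] z [0.0072 0.0098]
top [313. 208.] 325 plane [621.7  -4.7] [33.3 30.5] 85.4 cloud [620.2  -4.6] [33.5 30.1] 85.1 mean [619.4  -4.8] z [0.025  0.0314]
top [482. 217.] 731 plane [ 617.1 -280. ] [85.7 28.7] 80.8 cloud [ 617.4 -278.3] [83.5 30.9] 82.6 mean [ 614.8 -2
[... 2362 characters left out ...]
 0.0312]
side [275. 309.] 1716 plane [451.1 -73.9] [83.2 73. ] 7.1 cloud [450.1 -67.7] [79.6 74.1] 8.0 mean [450.  -75.5] z [0.0123 0.021 ]
side [391. 325.] 233 plane [ 598.5 -191.3] [87.4 10.5] 6.4 cloud [ 601.9 -188.7] [88.6 10.5] 4.2 mean [ 599.6 -188.7] z [0.0071 0.0095]
side [436. 366.] 1045 plane [ 615.9 -280.1] [90.4 34.5] 80.0 cloud [ 613.7 -280.5] [83.7 26.9] 79.7 mean [ 610.2 -284.6] z [0.0236 0.0307]
side [314. 402.] 4410 plane [ 436.9 -244.5] [136.7  66. ] -1.4 cloud [ 436.5 -240.6] [134.4  67.5] -1.3 mean [ 434.5 -244.8] z [0.0111 0.0203]
side [517. 450.] 3717 plane [ 627.1 -417.5] [110.4  66.1] 0.8 cloud [ 626.4 -419.1] [109.   61.4] -17.9 mean [ 628.3 -420.9] z [0.0159 0.0288]
```

```bash
cat > go.py <<'E'
import sys
from m import *
s=r.get_state()
def go(x,y,z,yaw):
    p=s["tcp_pos"]*1e3;a=s["eef_rot"][2];d=(yaw-a+90)%180-90
    c,n=np.cos(np.radians(a)),np.sin(np.radians(a));dx,dy,dz=x-p[0],y-p[1],z-p[2]
    return np.round([c*dx+n*dy,n*dx-c*dy,-dz],1),round(-np.radians(d),3)
if __name__=="__main__":
    print(round(s["time_s"],2),(s["tcp_pos"]*1e3).round(1),s["eef_rot"].round(1),"q",s["joints"].round(0),"F",s["contact_force"].round(1),"w",round(s["gripper_width"],4))
    for a in sys.argv[1:]: print(a,go(*map(float,a.split(","))))
E
python3 go.py 624,293.5,150,12 624,293.5,60,12
python3 - <<'E'
from m import *
X=cloud("top",np.load("top0.npz")["d"])
for lo in(.04,.08,.12):
    w=X[(X[...,2]>lo)&(X[...,0]<.9)&(abs(X[...,1])<.7)];w1=w[w[:,1]>.3];w2=w[w[:,1]<.3]
    print(lo,w1.min(0),w1.max(0),w2.min(0),w2.max(0))
    b=w[(w[:,1]>.3)&(w[:,0]>.5)];print(b.min(0))
E
```

```text
0.1 [184.3 648.9 225.7] [179.9  -0.  -15.9] q [ 91.  21.   1.  -0. -70. -17.] F [ 0.4  0.6 -0.2] w 0.0878
624,293.5,150,12 (array([520.1, 221.7,  75.7]), np.float64(-0.486))
624,293.5,60,12 (array([520.1, 221.7, 165.7]), np.float64(-0.486))
0.04 [0.65279676 0.44681767 0.04001562] [0.84735728 0.49859414 0.13013902] [ 0.46189315 -0.53699626  0.0400008 ] [0.8999857  0.22526537 0.92356155]
[0.65279676 0.44681767 0.04001562]
0.08 [0.67706449 0.44681767 0.08002088] [0.84425272 0.49291324 0.13013902] [0.49845042 0.01628781 0.92356155] [0.49845042 0.01628781 0.92356155]
[0.67706449 0.44681767 0.08002088]
0.12 [0.71983457 0.45608816 0.12001017] [0.78303759 0.46573387 0.13013902] [0.49845042 0.01628781 0.92356155] [0.49845042 0.01628781 0.92356155]
[0.71983457 0.45608816 0.12001017]
```

{"api": "carry_out", "payload": {
  "deltas": [
    [0.6, [45, 20, 0], [0, 0, -0.05]],
    [0.6, [90, 40, 0], [0, 0, -0.1]],
    [0.6, [135, 60, 5], [0, 0, -0.15]],
    [0.6, [180, 80, 10], [0, 0, -0.2]],
    [0.6, [225, 100, 20], [0, 0, -0.25]],
    [0.6, [270, 120, 30], [0, 0, -0.3]],
    [0.6, [315, 140, 40], [0, 0, -0.35]],
    [0.6, [360, 160, 50], [0, 0, -0.4]],
    [0.6, [405, 180, 60], [0, 0, -0.45]],
    [0.6, [450, 200, 70], [0, 0, -0.486]],
    [0.6, [490, 210, 75], [0, 0, -0.486]],
    [0.6, [520, 222, 75], [0, 0, -0.486]]
  ],
  "squeeze": 25
}}

```text
time_s: 1.3
tcp_pos: [0.6254, 0.2914, 0.1497]
eef_rot: [179.9, 0.1, 11.9]
contact_force: [0.8, 1.1, -0.6]
gripper_width: 0.0529
gripper_force: 0.0
```

```bash
python3 go.py 624,293.5,60,12 624,293.5,13,12
```

```text
1.3 [625.4 291.4 149.7] [1.799e+02 1.000e-01 1.190e+01] q [ 41.  25.  -3.  -0. -62.  61.] F [ 0.8  1.1 -0.6] w 0.0529
624,293.5,60,12 (array([-0.9, -2.4, 89.7]), np.float64(-0.002))
624,293.5,13,12 (array([ -0.9,  -2.4, 136.7]), np.float64(-0.002))
```

{"api": "carry_out", "payload": {
  "deltas": [
    [0.6, [-1, -2, 40], [0, 0, 0]],
    [0.6, [-1, -2, 80], [0, 0, 0]],
    [0.6, [-1, -2, 110], [0, 0, 0]],
    [0.6, [-1, -2, 127], [0, 0, 0]],
    [0.6, [-1, -2, 136], [0, 0, 0]],
    [0.6, [-1, -2, 136], [0, 0, 0]],
    [0.6, [-1, -2, 136], [0, 0, 0]],
    [0.2, [-1, -2, 136], [0, 0, 0]],
    [0.2, [-1, -2, 136], [0, 0, 0]],
    [0.2, [-1, -2, 136], [0, 0, 0]],
    [0.2, [-1, -2, 136], [0, 0, 0]],
    [0.2, [-1, -2, 136], [0, 0, 0]]
  ]
}}

```text
time_s: 2.5
tcp_pos: [0.6228, 0.2955, 0.0161]
eef_rot: [-180.0, -0.0, 12.0]
contact_force: [-1.1, -1.0, 3.4]
gripper_width: 0.0259
gripper_force: 25.0
```

```bash
python3 go.py 451.5,-73,90,7 624,293.5,90,12; python3 - <<'E'
from m import *
p,d=r.capture("side");cv2.imwrite("pics/g46.png",cv2.resize(p[60:260,180:420,::-1],None,fx=3,fy=3))
E
```

```text
2.5 [622.8 295.5  16.1] [-180.   -0.   12.] q [ 42.  32. -10.   0. -47.  60.] F [-1.1 -1.   3.4] w 0.0259
451.5,-73,90,7 (array([-244.1,  324.8,  -73.9]), np.float64(0.087))
624,293.5,90,12 (array([  0.8,   2.2, -73.9]), np.float64(-0.0))
```

View pics/g46.png

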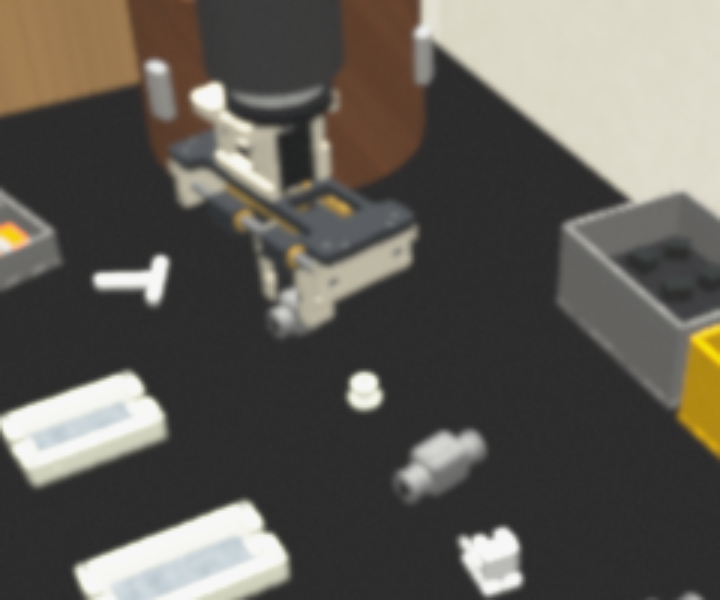

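{"api": "carry_out", "payload": {
  "deltas": [
    [0.2, [0, 0, -20], [0, 0, 0]],
    [0.2, [0, 0, -50], [0, 0, 0]],
    [0.2, [-30, 40, -74], [0, 0, 0]],
    [0.2, [-57, 76, -74], [0, 0, 0.02]],
    [0.2, [-84, 112, -74], [0, 0, 0.04]],
    [0.2, [-111, 148, -74], [0, 0, 0.06]],
    [0.2, [-138, 184, -74], [0, 0, 0.087]],
    [0.2, [-165, 220, -74], [0, 0, 0.087]],
    [0.2, [-192, 256, -74], [0, 0, 0.087]],
    [0.2, [-217, 290, -74], [0, 0, 0.087]],
    [0.2, [-236, 315, -74], [0, 0, 0.087]],
    [0.2, [-244, 325, -74], [0, 0, 0.087]]
  ]
}}

```text
time_s: 3.75
tcp_pos: [0.4496, -0.0751, 0.0895]
eef_rot: [-180.0, 0.0, 6.9]
contact_force: [0.7, 0.9, -0.8]
gripper_width: 0.0255
gripper_force: 25.0
```

```bash
python3 go.py 451.5,-73,28,7; python3 - <<'E'
from m import *
p,d=r.capture("side");cv2.imwrite("pics/h46.png",cv2.resize(p[180:380,180:420,::-1],None,fx=3,fy=3))
E
```

```text
3.75 [449.6 -75.1  89.5] [-180.     0.     6.9] q [ 15.   8. -37.  -0. -45.  82.] F [ 0.7  0.9 -0.8] w 0.0255
451.5,-73,28,7 (array([ 2.1, -1.9, 61.5]), np.float64(-0.002))
```

View pics/h46.png

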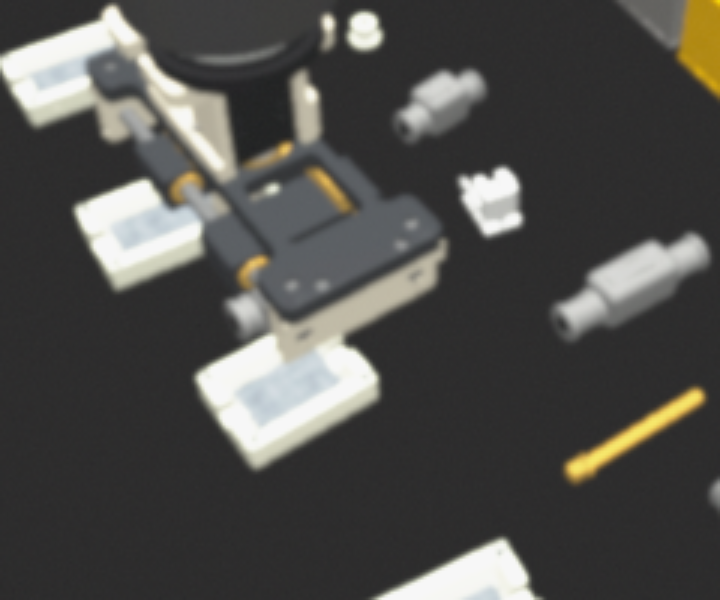

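{"api": "carry_out", "payload": {
  "deltas": [
    [0.2, [2, -2, 20], [0, 0, 0]],
    [0.2, [2, -2, 40], [0, 0, 0]],
    [0.2, [2, -2, 55], [0, 0, 0]],
    [0.2, [2, -2, 61], [0, 0, 0]],
    [0.2, [2, -2, 62], [0, 0, 0]],
    [0.2, [2, -2, 63], [0, 0, 0]],
    [0.2, [2, -2, 63], [0, 0, 0]],
    [0.2, [2, -2, 63], [0, 0, 0]]
  ]
}}

```text
time_s: 4.6
tcp_pos: [0.4537, -0.0708, 0.0272]
eef_rot: [-180.0, -0.1, 7.0]
contact_force: [0.1, 0.2, -0.3]
gripper_width: 0.0257
gripper_force: 25.0
```

```bash
python3 go.py 451.5,-73,24,7; python3 - <<'E'
from m import *
p,d=r.capture("side");cv2.imwrite("pics/i46.png",cv2.resize(p[220:360,200:370,::-1],None,fx=4,fy=4))
E
```

```text
4.6 [453.7 -70.8  27.2] [-1.8e+02 -1.0e-01  7.0e+00] q [ 16.  14. -40.   0. -36.  81.] F [ 0.1  0.2 -0.3] w 0.0257
451.5,-73,24,7 (array([-2.4,  1.9,  3.2]), np.float64(0.0))
```

View pics/i46.png

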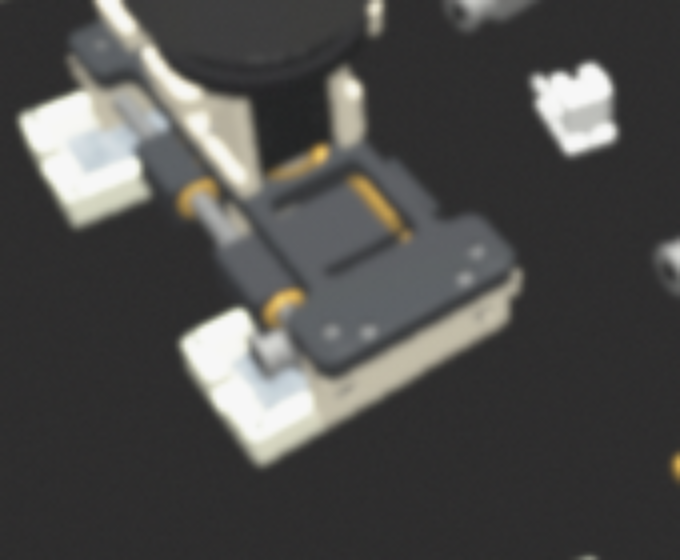

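{"api": "carry_out", "payload": {
  "deltas": [
    [0.2, [-1, 1, 1], [0, 0, 0]],
    [0.2, [-1, 1, 2], [0, 0, 0]],
    [0.2, [-1, 1, 3], [0, 0, 0]],
    [0.2, [-1, 1, 3], [0, 0, 0]],
    [0.2, [-1, 1, 3], [0, 0, 0]]
  ]
}}

```text
time_s: 5.15
tcp_pos: [0.4523, -0.0722, 0.024]
eef_rot: [180.0, -0.0, 7.0]
contact_force: [-2.5, 0.2, 7.8]
gripper_width: 0.0259
gripper_force: 25.0
```

{"api": "carry_out", "payload": {
  "deltas": [
    [0.2, [0, 0, 1], [0, 0, 0]],
    [0.2, [0, 0, 1], [0, 0, 0]],
    [0.2, [0, 0, 1], [0, 0, 0]]
  ]
}}

```text
time_s: 5.45
tcp_pos: [0.4524, -0.0722, 0.0239]
eef_rot: [180.0, -0.0, 7.0]
contact_force: [-7.1, 2.6, 22.9]
gripper_width: 0.026
gripper_force: 25.0
```

{"api": "carry_out", "payload": {
  "deltas": [
    [0.2, [0, 0, -1], [0, 0, 0]],
    [0.5, [0, 0, -1], [0, 0, 0]],
    [0.5, [0, 0, -1], [0, 0, 0]],
    [0.5, [0, 0, -1], [0, 0, 0]],
    [0.5, [0, 0, -1], [0, 0, 0]],
    [0.5, [0, 0, -20], [0, 0, 0]],
    [0.5, [0, 0, -50], [0, 0, 0]],
    [0.5, [0, 0, -80], [0, 0, 0]],
    [0.5, [0, 0, -80], [0, 0, 0]]
  ]
}}

```text
time_s: 6.35
tcp_pos: [0.4549, -0.0717, 0.1061]
eef_rot: [-180.0, -0.4, 7.0]
contact_force: [-0.3, 1.1, -1.0]
gripper_width: 0.0441
gripper_force: 0.0
```

```bash
python3 go.py 656,-104,90,2; python3 - <<'E'
from m import *
p,d=r.capture("side");cv2.imwrite("pics/j46.png",cv2.resize(p[220:360,200:370,::-1],None,fx=4,fy=4))
E
```

```text
6.35 [454.9 -71.7 106.1] [-180.    -0.4    7. ] q [ 16.   7. -35.   0. -47.  81.] F [-0.3  1.1 -1. ] w 0.0441
656,-104,90,2 (array([195.6,  56.7,  16.1]), np.float64(0.088))
```

View pics/j46.png

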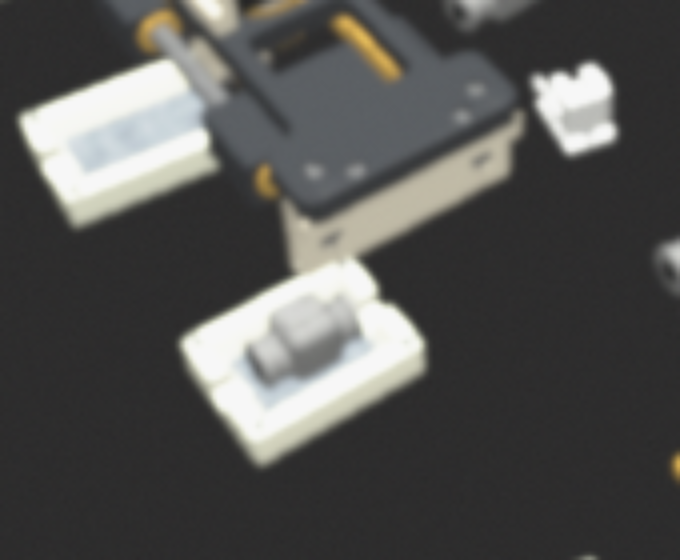

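{"api": "carry_out", "payload": {
  "deltas": [
    [0.6, [45, 13, 0], [0, 0, 0.02]],
    [0.6, [90, 26, 5], [0, 0, 0.04]],
    [0.6, [135, 39, 10], [0, 0, 0.06]],
    [0.6, [175, 50, 16], [0, 0, 0.088]],
    [0.6, [196, 57, 16], [0, 0, 0.088]],
    [0.6, [196, 57, 16], [0, 0, 0.088]],
    [0.6, [196, 57, 16], [0, 0, 0.088]]
  ]
}}

```text
time_s: 7.1
tcp_pos: [0.6529, -0.1049, 0.0844]
eef_rot: [-180.0, 0.2, 1.9]
contact_force: [-0.6, -0.5, 0.3]
gripper_width: 0.0525
gripper_force: 0.0
```

```bash
python3 go.py 656,-104,14,2; python3 - <<'E'
from m import *
p,d=r.capture("top");np.savez("top1.npz",p=p,d=d)
X=cloud("top",d)
# casing in nest_46: points above rim
m=(X[...,2]>.022)&(abs(X[...,0]-.4515)<.05)&(abs(X[...,1]+.073)<.045)&(X[...,2]<.05)
print(m.sum(),rect(X[m][:,:2]),X[m].mean(0))
E
```

```text
7.1 [ 652.9 -104.9   84.4] [-180.     0.2    1.9] q [  8.  26. -11.  -0. -53.  84.] F [-0.6 -0.5  0.3] w 0.0525
656,-104,14,2 (array([ 3.2, -0.8, 70.4]), np.float64(-0.001))
431 (array([451., -71.]), array([74.8, 53.6]), 6.4) [ 0.45368714 -0.07113578  0.03210921]
```

{"api": "carry_out", "payload": {
  "deltas": [
    [0.6, [2, 0, 30], [0, 0, 0]],
    [0.6, [2, 0, 55], [0, 0, 0]],
    [0.6, [2, 0, 66], [0, 0, 0]],
    [0.6, [2, 0, 68], [0, 0, 0]],
    [0.6, [2, 0, 68], [0, 0, 0]],
    [0.6, [2, 0, 68], [0, 0, 0]]
  ]
}}

```text
time_s: 7.75
tcp_pos: [0.6566, -0.1046, 0.02]
eef_rot: [180.0, -0.1, 2.0]
contact_force: [0.4, 0.2, 0.9]
gripper_width: 0.0525
gripper_force: 0.0
```

{"api": "carry_out", "payload": {
  "deltas": [
    [0.6, [0, 0, 0], [0, 0, 0]]
  ]
}}

```text
time_s: 7.85
tcp_pos: [0.6565, -0.1046, 0.0199]
eef_rot: [-180.0, -0.1, 2.0]
contact_force: [0.4, -0.0, 0.2]
gripper_width: 0.0529
gripper_force: 0.0
```

```bash
python3 go.py 656,-104,14,2; python3 - <<'E'
from m import *
p,d=r.capture("side");cv2.imwrite("pics/g100.png",cv2.resize(p[170:340,300:500,::-1],None,fx=3.5,fy=3.5))
X=cloud("top",np.load("top1.npz")["d"])
m=(X[...,2]>.029)&(abs(X[...,0]-.4515)<.03)&(abs(X[...,1]+.073)<.025)&(X[...,2]<.05)
print(m.sum(),rect(X[m][:,:2]),X[m].mean(0))
E
python3 go.py
```

```text
7.85 [ 656.5 -104.6   19.9] [-1.8e+02 -1.0e-01  2.0e+00] q [  8.  30. -14.   0. -46.  84.] F [ 0.4 -0.   0.2] w 0.0529
656,-104,14,2 (array([-0.5, -0.7,  5.9]), np.float64(-0.001))
300 (array([453.7, -72.2]), array([46.2, 23.9]), 2.3) [ 0.45374726 -0.0717313   0.03463352]
7.9 [ 656.4 -104.7   19.8] [-1.8e+02 -1.0e-01  2.0e+00] q [  8.  30. -14.   0. -46.  84.] F [-0.8  0.6 -0.2] w 0.0528
```

View pics/g100.png

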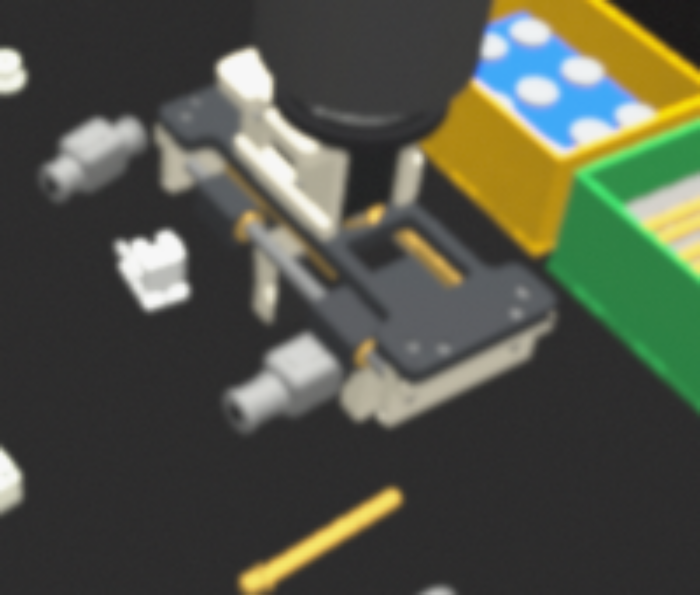

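{"api": "carry_out", "payload": {
  "deltas": [
    [0.6, [0, -1, 3], [0, 0, 0]],
    [0.6, [0, -1, 5], [0, 0, 0]],
    [0.6, [0, -1, 5], [0, 0, 0]],
    [0.6, [0, -1, 5], [0, 0, 0]],
    [0.2, [0, -1, 5], [0, 0, 0]],
    [0.2, [0, -1, 5], [0, 0, 0]],
    [0.2, [0, -1, 5], [0, 0, 0]],
    [0.2, [0, -1, 5], [0, 0, 0]],
    [0.2, [0, -1, 5], [0, 0, 0]],
    [0.2, [0, -1, 5], [0, 0, 0]]
  ],
  "squeeze": 30
}}

```text
time_s: 8.9
tcp_pos: [0.6557, -0.1037, 0.0136]
eef_rot: [-180.0, 0.0, 2.0]
contact_force: [0.3, -0.1, -0.1]
gripper_width: 0.0262
gripper_force: 29.4
```

```bash
python3 go.py 438,-242.5,90,-1.4
```

```text
8.9 [ 655.7 -103.7   13.6] [-180.    0.    2.] q [  8.  31. -14.  -0. -45.  84.] F [ 0.3 -0.1 -0.1] w 0.0262
438,-242.5,90,-1.4 (array([-222.4,  131.3,  -76.4]), np.float64(0.059))
```

{"api": "carry_out", "payload": {
  "deltas": [
    [0.2, [0, 0, -20], [0, 0, 0]],
    [0.2, [0, 0, -50], [0, 0, 0]],
    [0.2, [-20, 12, -76], [0, 0, 0]],
    [0.2, [-55, 32, -76], [0, 0, 0.02]],
    [0.2, [-95, 56, -76], [0, 0, 0.04]],
    [0.2, [-135, 80, -76], [0, 0, 0.06]],
    [0.2, [-175, 103, -76], [0, 0, 0.06]],
    [0.2, [-205, 121, -76], [0, 0, 0.06]],
    [0.2, [-222, 131, -76], [0, 0, 0.06]],
    [0.2, [-222, 131, -76], [0, 0, 0.06]],
    [0.2, [-222, 131, -76], [0, 0, 0.06]],
    [0.2, [-222, 131, -76], [0, 0, 0.06]]
  ]
}}

```text
time_s: 10.1
tcp_pos: [0.4395, -0.242, 0.0896]
eef_rot: [180.0, -0.0, -1.4]
contact_force: [-0.0, 0.1, -2.4]
gripper_width: 0.026
gripper_force: 29.4
```

```bash
python3 go.py 438,-242.5,26,-1.4 
```

```text
10.1 [ 439.5 -242.    89.6] [180.   -0.   -1.4] q [ -6.  12. -31.   0. -46.  95.] F [-0.   0.1 -2.4] w 0.026
438,-242.5,26,-1.4 (array([-1.5,  0.5, 63.6]), np.float64(-0.001))
```

{"api": "carry_out", "payload": {
  "deltas": [
    [0.2, [-1, 0, 20], [0, 0, 0]],
    [0.2, [-1, 0, 40], [0, 0, 0]],
    [0.2, [-1, 0, 55], [0, 0, 0]],
    [0.2, [-1, 0, 62], [0, 0, 0]],
    [0.2, [-1, 0, 64], [0, 0, 0]],
    [0.2, [-1, 0, 65], [0, 0, 0]],
    [0.2, [-1, 0, 66], [0, 0, 0]],
    [0.2, [-1, 0, 66], [0, 0, 0]],
    [0.2, [-1, 0, 66], [0, 0, 0]]
  ]
}}

```text
time_s: 11.0
tcp_pos: [0.4377, -0.2423, 0.0241]
eef_rot: [180.0, -0.1, -1.5]
contact_force: [0.1, 0.3, -1.4]
gripper_width: 0.0259
gripper_force: 29.4
```

{"api": "carry_out", "payload": {
  "deltas": [
    [0.2, [0, 0, 1], [0, 0, 0]],
    [0.2, [0, 0, 1], [0, 0, 0]],
    [0.2, [0, 0, 1], [0, 0, 0]]
  ]
}}

```text
time_s: 11.3
tcp_pos: [0.4374, -0.2422, 0.0226]
eef_rot: [180.0, -0.0, -1.5]
contact_force: [0.5, 0.1, -1.5]
gripper_width: 0.026
gripper_force: 29.4
```

{"api": "carry_out", "payload": {
  "deltas": [
    [0.2, [0, 0, 1], [0, 0, 0]],
    [0.2, [0, 0, 1], [0, 0, 0]],
    [0.2, [0, 0, 1.5], [0, 0, 0]],
    [0.2, [0, 0, 1.5], [0, 0, 0]]
  ]
}}

```text
time_s: 11.7
tcp_pos: [0.4374, -0.2422, 0.0215]
eef_rot: [180.0, -0.0, -1.5]
contact_force: [-2.0, 1.1, 5.3]
gripper_width: 0.0258
gripper_force: 29.4
```

{"api": "carry_out", "payload": {
  "deltas": [
    [0.5, [0, 0, 0], [0, 0, 0]],
    [0.5, [0, 0, 0], [0, 0, 0]],
    [0.5, [0, 0, 0], [0, 0, 0]],
    [0.5, [0, 0, 0], [0, 0, 0]],
    [0.5, [0, 0, -20], [0, 0, 0]],
    [0.5, [0, 0, -50], [0, 0, 0]],
    [0.5, [0, 0, -80], [0, 0, 0]],
    [0.5, [0, 0, -80], [0, 0, 0]],
    [0.5, [0, 0, -80], [0, 0, 0]],
    [0.5, [0, 0, -80], [0, 0, 0]]
  ]
}}

```text
time_s: 12.7
tcp_pos: [0.4367, -0.242, 0.1003]
eef_rot: [-180.0, 0.1, -1.5]
contact_force: [-0.0, -0.1, -0.4]
gripper_width: 0.0438
gripper_force: 0.0
```

```bash
python3 go.py 617,-279.5,90,81.2
```

```text
12.7 [ 436.7 -242.   100.3] [-1.8e+02  1.0e-01 -1.5e+00] q [ -6.  11. -31.  -0. -48.  95.] F [-0.  -0.1 -0.4] w 0.0438
617,-279.5,90,81.2 (array([181.2,  32.8,  10.3]), np.float64(-1.443))
```

{"api": "carry_out", "payload": {
  "deltas": [
    [0.6, [10, 2, 0], [0, 0, 0.145]],
    [0.6, [30, 5, 0], [0, 0, 0.29]],
    [0.6, [50, 9, 0], [0, 0, 0.435]],
    [0.6, [70, 12, 0], [0, 0, 0.58]],
    [0.6, [90, 16, 0], [0, 0, 0.725]],
    [0.6, [110, 20, 0], [0, 0, 0.87]],
    [0.6, [130, 24, 0], [0, 0, 1.015]],
    [0.6, [150, 28, 5], [0, 0, 1.16]],
    [0.6, [170, 31, 10], [0, 0, 1.305]],
    [0.6, [181, 33, 10], [0, 0, 1.45]],
    [0.6, [181, 33, 10], [0, 0, 1.595]],
    [0.6, [181, 33, 10], [0, 0, 1.698]]
  ]
}}

```text
time_s: 13.9
tcp_pos: [0.6168, -0.2797, 0.0886]
eef_rot: [179.8, 0.0, -99.1]
contact_force: [-0.2, 0.0, 0.3]
gripper_width: 0.0528
gripper_force: 0.0
```

{"api": "carry_out", "payload": {
  "deltas": [
    [0.6, [0, 0, 30], [0, 0, 0]],
    [0.6, [0, 0, 55], [0, 0, 0]],
    [0.6, [0, 0, 57], [0, 0, 0]],
    [0.6, [0, 0, 57], [0, 0, 0]],
    [0.6, [0, 0, 57], [0, 0, 0]],
    [0.6, [0, 0, 57], [0, 0, 0]]
  ]
}}

```text
time_s: 14.5
tcp_pos: [0.6183, -0.2801, 0.0354]
eef_rot: [-179.9, -0.0, -98.8]
contact_force: [0.4, 0.3, -0.2]
gripper_width: 0.0527
gripper_force: 0.0
```

```bash
python3 go.py 617,-279.5,14,81.2; python3 - <<'E'
from m import *
p,d=r.capture("side");cv2.imwrite("pics/g82.png",cv2.resize(p[250:450,260:500,::-1],None,fx=3,fy=3))
E
```

```text
14.5 [ 618.3 -280.1   35.4] [-179.9   -0.   -98.8] q [ -8.  30. -11.   0. -49.  -1.] F [ 0.4  0.3 -0.2] w 0.0527
617,-279.5,14,81.2 (array([-0.4,  1.4, 21.4]), np.float64(0.001))
```

View pics/g82.png

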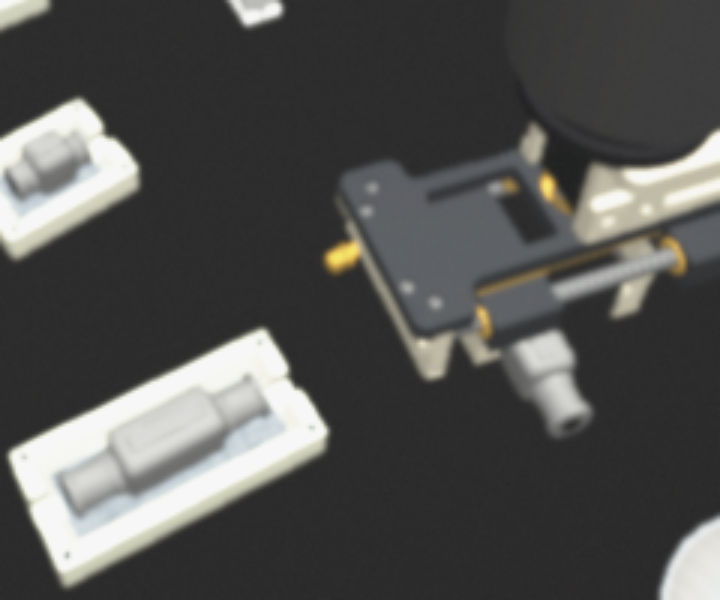

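{"api": "carry_out", "payload": {
  "deltas": [
    [0.6, [0, 1, 10], [0, 0, 0]],
    [0.6, [0, 1, 18], [0, 0, 0]],
    [0.6, [0, 1, 21], [0, 0, 0]],
    [0.6, [0, 1, 21], [0, 0, 0]],
    [0.6, [0, 1, 21], [0, 0, 0]],
    [0.2, [0, 1, 21], [0, 0, 0]],
    [0.2, [0, 1, 21], [0, 0, 0]],
    [0.2, [0, 1, 21], [0, 0, 0]],
    [0.2, [0, 1, 21], [0, 0, 0]],
    [0.2, [0, 1, 21], [0, 0, 0]],
    [0.2, [0, 1, 21], [0, 0, 0]],
    [0.2, [0, 1, 21], [0, 0, 0]]
  ]
}}

```text
time_s: 15.75
tcp_pos: [0.6164, -0.2797, 0.0132]
eef_rot: [180.0, -0.0, -98.8]
contact_force: [-0.8, 0.5, 1.3]
gripper_width: 0.0257
gripper_force: 30.0
```

```bash
python3 go.py 448.5,81,100,1.8
```

```text
15.75 [ 616.4 -279.7   13.2] [180.   -0.  -98.8] q [ -8.  31. -12.   0. -46.  -1.] F [-0.8  0.5  1.3] w 0.0257
448.5,81,100,1.8 (array([-330.9,  220.9,  -86.8]), np.float64(1.386))
```

{"api": "carry_out", "payload": {
  "deltas": [
    [0.2, [0, 0, -20], [0, 0, 0]],
    [0.2, [0, 0, -50], [0, 0, 0.05]],
    [0.2, [-20, 13, -87], [0, 0, 0.15]],
    [0.2, [-55, 37, -87], [0, 0, 0.29]],
    [0.2, [-90, 60, -87], [0, 0, 0.43]],
    [0.2, [-125, 83, -87], [0, 0, 0.57]],
    [0.2, [-160, 107, -87], [0, 0, 0.71]],
    [0.2, [-195, 130, -87], [0, 0, 0.85]],
    [0.2, [-230, 154, -87], [0, 0, 0.99]],
    [0.2, [-265, 177, -87], [0, 0, 1.13]],
    [0.2, [-300, 200, -87], [0, 0, 1.27]],
    [0.2, [-331, 221, -87], [0, 0, 1.386]]
  ]
}}

```text
time_s: 16.95
tcp_pos: [0.4497, 0.0787, 0.1001]
eef_rot: [180.0, 0.0, -177.7]
contact_force: [0.8, 0.3, -1.4]
gripper_width: 0.0257
gripper_force: 30.0
```

{"api": "carry_out", "payload": {
  "deltas": [
    [0.2, [0, 0, 30], [0, 0, 0]],
    [0.2, [0, 0, 45], [0, 0, 0]],
    [0.2, [0, 0, 45], [0, 0, 0]],
    [0.2, [0, 0, 45], [0, 0, 0]],
    [0.2, [0, 0, 45], [0, 0, 0]]
  ]
}}

```text
time_s: 17.45
tcp_pos: [0.4513, 0.0774, 0.0559]
eef_rot: [180.0, 0.1, -177.4]
contact_force: [-0.6, -0.1, -2.2]
gripper_width: 0.0257
gripper_force: 30.0
```

```bash
python3 go.py 448.5,81,24,1.8
```

```text
17.45 [451.3  77.4  55.9] [ 1.800e+02  1.000e-01 -1.774e+02] q [  35.   11.  -39.    0.  -40. -122.] F [-0.6 -0.1 -2.2] w 0.0257
448.5,81,24,1.8 (array([ 2.6,  3.7, 31.9]), np.float64(0.014))
```

{"api": "carry_out", "payload": {
  "deltas": [
    [0.2, [2.5, 3.5, 10], [0, 0, 0.014]],
    [0.2, [2.5, 3.5, 20], [0, 0, 0.014]],
    [0.2, [2.5, 3.5, 27], [0, 0, 0.014]],
    [0.2, [2.5, 3.5, 30], [0, 0, 0.014]],
    [0.2, [2.5, 3.5, 32], [0, 0, 0.014]],
    [0.2, [2.5, 3.5, 33], [0, 0, 0.014]],
    [0.2, [2.5, 3.5, 33], [0, 0, 0.014]],
    [0.2, [2.5, 3.5, 33], [0, 0, 0.014]],
    [0.2, [2.5, 3.5, 33], [0, 0, 0.014]]
  ]
}}

```text
time_s: 18.35
tcp_pos: [0.448, 0.0808, 0.0223]
eef_rot: [180.0, 0.0, -178.2]
contact_force: [-0.2, -0.2, -0.4]
gripper_width: 0.0262
gripper_force: 30.0
```

{"api": "carry_out", "payload": {
  "deltas": [
    [0.2, [0, 0, 1], [0, 0, 0]],
    [0.2, [0, 0, 1], [0, 0, 0]],
    [0.2, [0, 0, 2], [0, 0, 0]],
    [0.2, [0, 0, 2], [0, 0, 0]],
    [0.2, [0, 0, 2], [0, 0, 0]]
  ]
}}

```text
time_s: 18.85
tcp_pos: [0.448, 0.0807, 0.0211]
eef_rot: [180.0, 0.0, -178.1]
contact_force: [-5.6, 0.1, 13.9]
gripper_width: 0.0254
gripper_force: 30.0
```

Seated at the expected height; release and go up.

{"api": "carry_out", "payload": {
  "deltas": [
    [0.2, [0, 0, -1], [0, 0, 0]],
    [0.5, [0, 0, -1], [0, 0, 0]],
    [0.5, [0, 0, -1], [0, 0, 0]],
    [0.5, [0, 0, -1], [0, 0, 0]],
    [0.5, [0, 0, -1], [0, 0, 0]],
    [0.5, [0, 0, -20], [0, 0, 0]],
    [0.5, [0, 0, -50], [0, 0, 0]],
    [0.5, [0, 0, -80], [0, 0, 0]],
    [0.5, [0, 0, -80], [0, 0, 0]],
    [0.5, [0, 0, -80], [0, 0, 0]],
    [0.5, [0, 0, -80], [0, 0, 0]]
  ]
}}

```text
time_s: 19.95
tcp_pos: [0.4473, 0.0803, 0.0993]
eef_rot: [-180.0, -0.1, -178.2]
contact_force: [-0.1, -0.3, 0.7]
gripper_width: 0.0437
gripper_force: 0.0
```

```bash
python3 go.py 633,88.5,90,14.5
```

```text
19.95 [447.3  80.3  99.3] [-1.800e+02 -1.000e-01 -1.782e+02] q [  35.    7.  -36.   -0.  -47. -123.] F [-0.1 -0.3  0.7] w 0.0437
633,88.5,90,14.5 (array([-185.9,    2.3,    9.3]), np.float64(-0.221))
```

{"api": "carry_out", "payload": {
  "deltas": [
    [0.6, [-40, 0, 0], [0, 0, -0.05]],
    [0.6, [-85, 1, 0], [0, 0, -0.1]],
    [0.6, [-130, 1, 5], [0, 0, -0.15]],
    [0.6, [-165, 2, 9], [0, 0, -0.2]],
    [0.6, [-186, 2, 20], [0, 0, -0.221]],
    [0.6, [-186, 2, 45], [0, 0, -0.221]],
    [0.6, [-186, 2, 62], [0, 0, -0.221]],
    [0.6, [-186, 2, 62], [0, 0, -0.221]],
    [0.6, [-186, 2, 62], [0, 0, -0.221]],
    [0.6, [-186, 2, 62], [0, 0, -0.221]],
    [0.6, [-186, 2, 62], [0, 0, -0.221]]
  ]
}}

```text
time_s: 21.05
tcp_pos: [0.6343, 0.0889, 0.0392]
eef_rot: [180.0, 0.1, -165.5]
contact_force: [-0.7, 0.2, -0.1]
gripper_width: 0.0524
gripper_force: 0.0
```

```bash
python3 go.py 633,88.5,14,14.5; python3 - <<'E'
from m import *
p,d=r.capture("side");cv2.imwrite("pics/g64.png",cv2.resize(p[140:340,180:420,::-1],None,fx=3,fy=3))
E
```

```text
21.05 [634.3  88.9  39.2] [ 1.800e+02  1.000e-01 -1.655e+02] q [  25.   27.  -16.    0.  -47. -101.] F [-0.7  0.2 -0.1] w 0.0524
633,88.5,14,14.5 (array([ 1.4, -0.1, 25.2]), np.float64(0.0))
```

View pics/g64.png

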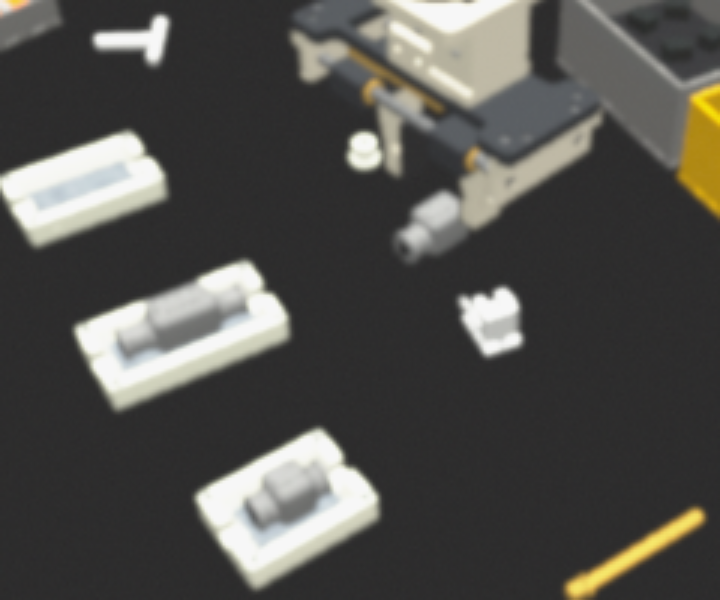

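{"api": "carry_out", "payload": {
  "deltas": [
    [0.6, [1, 0, 12], [0, 0, 0]],
    [0.6, [1, 0, 21], [0, 0, 0]],
    [0.6, [1, 0, 25], [0, 0, 0]],
    [0.6, [1, 0, 25], [0, 0, 0]],
    [0.6, [1, 0, 25], [0, 0, 0]],
    [0.2, [1, 0, 25], [0, 0, 0]],
    [0.2, [1, 0, 25], [0, 0, 0]],
    [0.2, [1, 0, 25], [0, 0, 0]],
    [0.2, [1, 0, 25], [0, 0, 0]],
    [0.2, [1, 0, 25], [0, 0, 0]],
    [0.2, [1, 0, 25], [0, 0, 0]],
    [0.2, [1, 0, 25], [0, 0, 0]]
  ]
}}

```text
time_s: 22.3
tcp_pos: [0.6329, 0.0884, 0.0133]
eef_rot: [180.0, 0.0, -165.5]
contact_force: [-0.4, 0.3, 3.4]
gripper_width: 0.0257
gripper_force: 30.0
```

```bash
python3 go.py 436,247,90,3.9
```

```text
22.3 [632.9  88.4  13.3] [ 180.     0.  -165.5] q [  25.   29.  -18.    0.  -44. -101.] F [-0.4  0.3  3.4] w 0.0257
436,247,90,3.9 (array([150.9, 202.8, -76.7]), np.float64(0.185))
```

{"api": "carry_out", "payload": {
  "deltas": [
    [0.2, [0, 0, -20], [0, 0, 0]],
    [0.2, [0, 0, -50], [0, 0, 0]],
    [0.2, [10, 13, -77], [0, 0, 0.03]],
    [0.2, [30, 40, -77], [0, 0, 0.06]],
    [0.2, [55, 74, -77], [0, 0, 0.1]],
    [0.2, [80, 107, -77], [0, 0, 0.14]],
    [0.2, [105, 141, -77], [0, 0, 0.185]],
    [0.2, [130, 175, -77], [0, 0, 0.185]],
    [0.2, [145, 195, -77], [0, 0, 0.185]],
    [0.2, [151, 203, -77], [0, 0, 0.185]],
    [0.2, [151, 203, -77], [0, 0, 0.185]],
    [0.2, [151, 203, -77], [0, 0, 0.185]]
  ]
}}

```text
time_s: 23.5
tcp_pos: [0.4361, 0.247, 0.0901]
eef_rot: [-180.0, 0.0, -176.1]
contact_force: [0.5, -0.7, -0.4]
gripper_width: 0.0256
gripper_force: 30.0
```

{"api": "carry_out", "payload": {
  "deltas": [
    [0.2, [0, 0, 20], [0, 0, 0]],
    [0.2, [0, 0, 40], [0, 0, 0]],
    [0.2, [0, 0, 50], [0, 0, 0]],
    [0.2, [0, 0, 50], [0, 0, 0]],
    [0.2, [0, 0, 50], [0, 0, 0]],
    [0.2, [0, 0, 50], [0, 0, 0]]
  ]
}}

```text
time_s: 24.1
tcp_pos: [0.4364, 0.2474, 0.0408]
eef_rot: [180.0, 0.1, -176.1]
contact_force: [0.4, 0.8, -0.6]
gripper_width: 0.0256
gripper_force: 30.0
```

```bash
python3 go.py 436,247,22.5,3.9
```

```text
24.1 [436.4 247.4  40.8] [ 1.800e+02  1.000e-01 -1.761e+02] q [  52.   16.  -34.    0.  -39. -138.] F [ 0.4  0.8 -0.6] w 0.0256
436,247,22.5,3.9 (array([ 0.5, -0.4, 18.3]), np.float64(-0.0))
```

{"api": "carry_out", "payload": {
  "deltas": [
    [0.2, [0, 0, 8], [0, 0, 0]],
    [0.2, [0, 0, 14], [0, 0, 0]],
    [0.2, [0, 0, 17], [0, 0, 0]],
    [0.2, [0, 0, 18], [0, 0, 0]],
    [0.2, [0, 0, 19], [0, 0, 0]],
    [0.2, [0, 0, 20], [0, 0, 0]],
    [0.2, [0, 0, 20], [0, 0, 0]],
    [0.2, [0, 0, 20], [0, 0, 0]]
  ]
}}

```text
time_s: 24.9
tcp_pos: [0.4357, 0.247, 0.0212]
eef_rot: [-180.0, 0.0, -176.1]
contact_force: [-5.7, -1.8, 12.8]
gripper_width: 0.0256
gripper_force: 30.0
```

{"api": "carry_out", "payload": {
  "deltas": [
    [0.2, [0, 0, -1], [0, 0, 0]],
    [0.5, [0, 0, -1], [0, 0, 0]],
    [0.5, [0, 0, -1], [0, 0, 0]],
    [0.5, [0, 0, -1], [0, 0, 0]],
    [0.5, [0, 0, -1], [0, 0, 0]],
    [0.5, [0, 0, -20], [0, 0, 0]],
    [0.5, [0, 0, -60], [0, 0, 0]],
    [0.5, [0, 0, -100], [0, 0, 0]],
    [0.5, [0, 0, -140], [0, 0, 0]],
    [0.5, [0, 0, -160], [0, 0, 0]]
  ]
}}

```text
time_s: 25.9
tcp_pos: [0.4368, 0.248, 0.1838]
eef_rot: [179.8, 0.2, -176.1]
contact_force: [0.9, 0.6, -0.6]
gripper_width: 0.0436
gripper_force: 0.0
```

{"api": "carry_out", "payload": {
  "deltas": [
    [0.5, [0, -45, 0], [0, 0, 0]],
    [0.5, [0, -90, 0], [0, 0, 0]],
    [0.5, [0, 45, 0], [0, 0, 0]],
    [0.5, [0, 90, 0], [0, 0, 0]],
    [0.5, [0, 135, 0], [0, 0, 0]],
    [0.5, [0, 180, 0], [0, 0, 0]],
    [0.5, [0, 220, 0], [0, 0, 0]],
    [0.5, [0, 260, 0], [0, 0, 0]],
    [0.5, [0, 260, 0], [0, 0, 0]],
    [0.5, [0, 260, 0], [0, 0, 0]]
  ]
}}

```text
time_s: 26.9
tcp_pos: [0.4173, 0.5115, 0.1783]
eef_rot: [-180.0, 0.0, -175.9]
contact_force: [-0.4, -0.8, -1.2]
gripper_width: 0.0437
gripper_force: 0.0
```

```bash
python3 go.py; python3 - <<'E'
from m import *
p,d=r.capture("side");cv2.imwrite("pics/s9.png",p[:,:,::-1])
p,d=r.capture("top");cv2.imwrite("pics/t9.png",p[:,:,::-1]);X=cloud("top",d)
for n,x,y in((46,451.5,-73),(64,436,247),(82,448.5,81),(100,438,-242.5)):
    m=(X[...,2]>.027)&(abs(X[...,0]-x/1e3)<n/2e3+.007)&(abs(X[...,1]-y/1e3)<.022)&(X[...,2]<.05)
    print(n,m.sum(),rect(X[m][:,:2]) if m.any() else "",np.percentile(X[m][:,2],[50,90]))
E
```

```text
26.9 [417.3 511.5 178.3] [-180.     0.  -175.9] q [  68.   21.   -5.    0.  -64. -154.] F [-0.4 -0.8 -1.2] w 0.0437
46 369 (array([453.9, -71.9]), array([46. , 24.4]), 6.8) [0.03409367 0.03804149]
64 498 (array([436.9, 247. ]), array([63.6, 25.7]), 1.8) [0.03436719 0.03763536]
82 674 (array([450.1,  79.9]), array([81.9, 24.8]), 1.7) [0.03457147 0.03823319]
100 811 (array([ 437.6, -241. ]), array([99., 27.]), 0.6) [0.03502242 0.03829041]
```

View pics/s9.png

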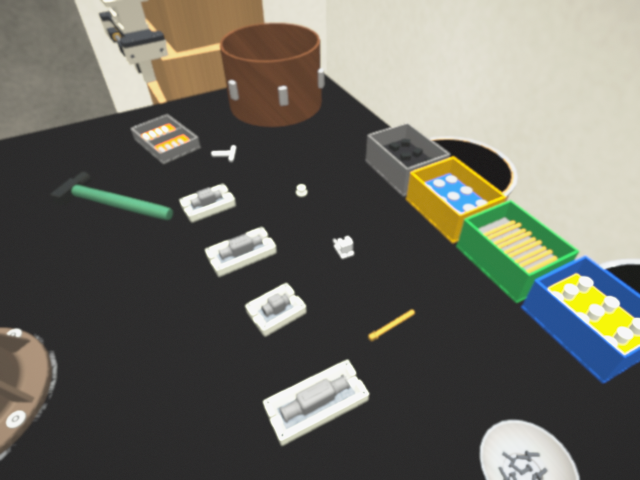

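View pics/t9.png

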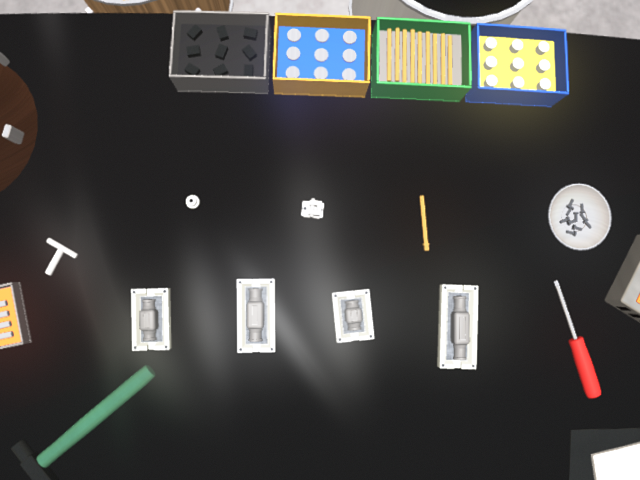

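All four casings sit centred and level in their own nests, at top-view pixels (149,319), (255,315), (353,316) and (460,327). The clamp at (313,208) and the rod at (424,223) have not moved.

```bash
python3 -c "
from plant import r
print(r.close_job())"
```

```text
the job is handed in; nothing more can be done
None
```

I set all four casings in their matching nests and handed the job in at about 27 s. The last camera check showed each within about 3 mm of its nest's centre, with the clamp and rod where they lay; the hand-in gave back no verdict.

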